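# Hold the flap's hinge to the jamb, ready for the pin

### The arm

A 6-joint arm with a two-finger parallel gripper is mounted at the origin on the work surface. World frame = base frame: x ahead of the robot, y to its left, z up, the work surface at z = 0. Lengths are in m, angles in rad, forces in N, time in s.
With the tool pointing down it reaches from about 0.35 to 0.85 m from the base axis. Payload 8.1 kg.
Tool frame: the origin (TCP) lies on the centre line of the jaws, within the pads' length; the fingertips stand env.tip_extent ahead of it and the grasp point (between the pads) lies 8 mm behind it (env.tip_extent is the distance from the TCP to the fingertips, in m); z points along the fingers, y is the line along which they close (so a half turn about z gives the same grasp; the last joint's range is limited). The gripper opens to 93 mm and grips with 3 to 60 N. Pads are 15 mm wide; open, the fingers measure 128 mm over their backs; the gripper's body (75 mm by 188 mm) begins 65 mm behind the grasp point.
Start: joints at [-1.335, 0.13, 1.488, -0, 1.523, -0.085], TCP at [0.189, -0.569, 0.23] pointing down, gripper open.
Joint ranges: [-2.96, 2.96], [-0.89, 2.26], [0.02, 2.5], [-1.34, 4.48], [0, 2.73], [-2.66, 2.66]. Speed limits (rad/s): [2.39, 2.39, 2.79, 3.14, 3.14, 3.14].

### API

Orientations are given as a 3x3 rotation matrix whose columns are the frame's x, y, z axes.
In Python, from plant import env gives the robot as it stands.
- The arm moves only by the tool jog_arm, called after "Request:" as name(argument=value, ...), one argument or row to a line, values as JSON. Schema: {"type":"object","properties":{"segments":{"type":"string"},"clamp_n":{"type":"number"},"only":{"type":"string"},"quiet":{"type":"boolean"},"lines":{"type":"string"}},"required":["segments"],"additionalProperties":false}. segments is a string of 1 to 20 rows, parted by semicolons, with the numbers parted by commas; each row has 5 numbers: dx, dy, dz in units of 5 mm, then a turn about the tool's z in units of 0.05 rad, then the finger opening in m; each row is the pose to reach, as a shift and turn from the pose commanded when the call began, along the tool's axes at that moment; what a row does not reach only later rows make up. A row lasts 1/8 s, in which the tool goes at most 0.0625 m and 0.188 rad, less where a joint would pass 70% of its speed; a pose out of reach is approached as far as the arm can. The fingers move at their own pace and stop on an object; clamp_n is the grip in N (left out, the last holds). Time passes only in rows, so rows that do not move let the fingers close. The tool returns the time, the measured TCP pose, the force, the opening and the grip force at its end. only (a regular expression) keeps the lines of the reply that match it, lines (a string "A,B") keeps lines A to B, and quiet returns only ok. Input that does not fit is refused with a message, and nothing moves.
- env.observe(): the state, without advancing time (a new reading comes with each control period).
- env.grab_frame(name): name is "scene" or "top" or "wrist"; returns the picture (420x560x3 uint8, blue, green, red); there is no depth.
- env.camera_info(name): a dict with "camera_matrix" (3x3 intrinsics, pixels), "position" and "attitude" of the camera in the world. Camera axes: x right, y down, z forward; pixel columns grow to the right and rows downward; lengths in m; the calibration is good to about 2 mm. A picture is of the moment at which its call begins: read the wrist's pose just before it. camera_info takes no time and is no camera call; for the wrist camera it gives the pose at the moment of the call.
- env.job_done(): hands the job in; it is judged then, once.
The state is a dict: "clock": time; "joints": joint angles; "dq": joint speeds; "joint_torque": joint torques, N m; "tcp_pos": TCP position; "eef_rot": TCP orientation; "force": force on the tool from outside, world axes, zero at the start; "moment": the same for the moment, N m; "width": finger opening in m; "grip_force": force on a finger pad.
Only numpy, scipy, OpenCV 4.12 (cv2) and the standard library are available. Lean on these libraries where they do the work, as an engineer would, in place of code of your own. Each camera call takes 0.05 s, during which the arm holds its last target. There are 200 camera calls.

### The job

Pick up by its red handle the plywood flap whose hinge has the single middle knuckle, and bring that knuckle in between the two knuckles on the jamb block so that the three holes line up in one straight bore, ready for the pin. Finish while holding it there: flap level and still in the gripper, clear of the table and not pressing on the jamb; do not let go or put in the pin. Leave the second flap, the pin and the other bench things where they are.

Things in the scene. Friction and masses are not known exactly. Their poses are not given: they have to be found in the camera images.
- flap: The flap to use, loose, 0.2 to 0.45 kg, lying flat: plywood panel 140 mm (y) x 12 mm thick, from x = -65 to +45. Origin at its underside below the middle of the handle, near the centre of mass; z up, x towards the hinge edge, y along the hinge axis. A steel leaf on top (40 mm wide, top at z = 15, x from 15) runs to ONE knuckle beyond the x edge.
- flap_handle (a point): Middle of the top of the flap's red wooden bar handle (x = y = 0, z = 48 mm in the flap's frame; axes as the flap's). The bar is 20 mm thick (x), 80 mm long (y) and stands 36 mm above the panel's top at z = 12. Pinch it from above across its 20 mm.
- flap_knuckle (a point): Centre of the bore of the flap's single middle knuckle, at x = 62, y = 0, z = 11 mm in the flap's frame; axes as the flap's. The knuckle is a steel tube along y: outer diameter 22, hole 12, length 40 mm (y = -20 to 20).
- jamb: Fixed jamb: pale wooden block 60 (x) x 150 (y) mm, top at z = 120, on a plywood foot 18 mm thick, 180 mm wide, x = -45 to 85. Origin at the underside below the block's middle; x away from the robot, y along the hinge axis, z up; yaw within 20 degrees. Front face at x = -30. A 3 mm steel leaf on top carries TWO knuckles overhanging the front face.
- jamb_gap (a point): Midway between the jamb's two knuckles, on their axis: x = -45, y = 0, z = 119 mm in the jamb's frame, axes as the jamb's. Tubes along y, outer diameter 22, hole 12, y = -60 to -24 and 24 to 60; the gap is open in front, above and below, its back face 15 mm behind the axis. The flap's knuckle centre goes here, x and y along the jamb's, panel on the robot side.
- other_flap: Second flap, same panel, red handle and frame as the first, but with TWO outer knuckles (same y spans as the jamb's), which does not fit the jamb. Bystander: leave it. It and the right flap may lie in either place.
- pin: Brass hinge pin, 8 mm rod, 140 mm long in its x, bent at one end; lies on the table. Origin at the underside in mid-length. Leave it.
- sander: Yellow sanding block 60 x 90 x 25 mm, origin under its centre. Leave it.
- glue: White glue bottle, diameter 56, height 160 mm, standing; origin under its centre. Leave it.
- driver: Screwdriver lying on the table, about 200 mm long along its x, 26 mm high, origin under its middle. Leave it.
- hammer: Hammer lying on the table, about 260 mm long along its x, head at +x, 26 mm high, origin under its middle. Leave it.
- pot: Terracotta cup, diameter 76, height 95 mm, standing; origin under its centre. Leave it.
Not all that is in view belongs to the job. Leave any green or yellow look-alike of the flap alone.

How it is judged:
On the way:
1. the flap with the single knuckle is lifted off the table in the gripper (height (world z) of flap above 0.04 m and contact force between the fingers and flap above 1 N), for 0.2 s.
At the end, for the whole second after the job is handed in: Flap knuckle centre within 4 mm of the jamb bore axis (fore-aft, height) and 5 mm of mid-gap; bores parallel within 0.08 rad; flap level within 0.1 rad, gripped (over 1 N), still (under 20 mm/s), underside over 90 mm up, under 4 N on the jamb; other listed things moved under 30 mm (x of flap_knuckle in the frame of jamb_gap between -0.004 and 0.004 m and z of flap_knuckle in the frame of jamb_gap between -0.004 and 0.004 m and y of flap_knuckle in the frame of jamb_gap between -0.005 and 0.005 m and angle between the y axis of flap and the y axis of jamb, either way round below 0.08 rad and angle between flap's own z axis and vertical below 0.1 rad and contact force between the fingers and flap above 1 N and contact force between flap and jamb below 4 N and linear speed of flap below 0.02 m/s and height (world z) of flap above 0.09 m and distance of each of other_flap, pin, sander, glue, driver, hammer, pot from where it was at the start of the episode below 0.03 m); the arm keeps its last pose, push and grip.
It fails at once if the second flap, the pin or another bench thing is disturbed (moved over 30 mm) (distance of any of other_flap, pin, sander, glue, driver, hammer, pot from where it was at the start of the episode above 0.03 m).
It also fails if it takes over 46 s, if anything falls off the work surface, if the arm or the gripper's body presses on something with over 40 N, if the wrist force passes 120 N, or if a joint passes its speed limit or range.

## Working session

There is one attempt and no reset: what is moved stays moved. The work goes in short steps, Python scripts to look and compute and a tool call to move; the robot and the scene stay as the last step left them, time stands still between calls to the robot, and variables do not carry over. Pictures are saved under pics/ and viewed, at most 10 in all, crops included, and the job is handed in when it is done.

```bash
mkdir -p pics; cat > h.py <<'E'
import numpy as np, cv2
from plant import env
def info(n):
    c=env.camera_info(n); return np.array(c["camera_matrix"]),np.array(c["position"]),np.array(c["attitude"])
def ray(n,uv,z,c=None):
    K,p,R=c or info(n)
    uv=np.atleast_2d(uv).astype(float); d=np.c_[uv,np.ones(len(uv))]@np.linalg.inv(K).T@R.T
    return p+d*((z-p[2])/d[:,2])[:,None]
def proj(n,P,c=None):
    K,p,R=c or info(n); q=(np.atleast_2d(P)-p)@R@K.T; return q[:,:2]/q[:,2:]
E
python3 - <<'E'
from h import *
for n in("scene","top"):
    f=env.grab_frame(n); cv2.imwrite(f"pics/{n}0.png",f)
    K,p,R=info(n); print(n,K.round(1).tolist(),p.round(3),R.round(3).tolist())
print(env.tip_extent); o=env.observe(); print(o["clock"],o["tcp_pos"],o["eef_rot"],o["width"])
E
```

```text
scene [[535.8, 0.0, 280.3], [0.0, 535.8, 205.3], [0.0, 0.0, 1.0]] [ 1.145 -0.769  1.146] [[0.781, 0.431, -0.452], [0.625, -0.56, 0.544], [-0.019, -0.707, -0.707]]
top [[450.2, 0.0, 282.1], [0.0, 450.2, 208.8], [0.0, 0.0, 1.0]] [0.378 0.06  1.616] [[-0.027, -0.997, 0.066], [-1.0, 0.028, 0.003], [-0.005, -0.066, -0.998]]
0.011
0.1 [ 0.18910953 -0.56889093  0.22869184] [[ 9.48982732e-01  3.15327815e-01 -3.77549130e-04]
 [ 3.15327999e-01 -9.48981305e-01  1.65431206e-03]
 [ 1.63363541e-04 -1.68896539e-03 -9.99998560e-01]] 0.09284908226069252
```

View pics/top0.png

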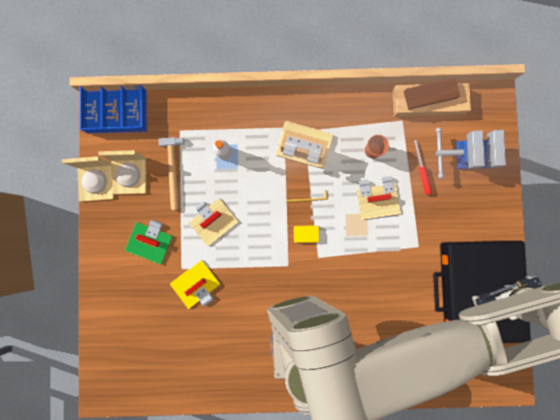

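View pics/scene0.png

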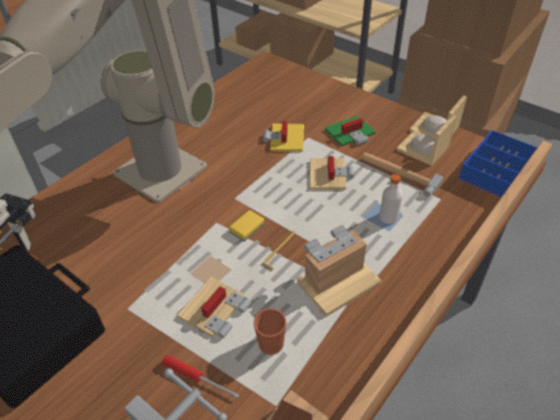

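The right flap (single knuckle) is the left one on the paper: red handle at about (210,220), knuckle at about (202,209) in the top view. The two-knuckle flap is at (379,198) and the jamb at (305,145). Next I measure both coarsely.

```bash
python3 - <<'E'
from h import *
f=cv2.imread("pics/top0.png"); h=cv2.cvtColor(f,cv2.COLOR_BGR2HSV)
m=((h[...,0]<8)|(h[...,0]>172))&(h[...,1]>170)&(h[...,2]>90)
roi=np.zeros_like(m); roi[195:245,185:240]=1
ys,xs=np.nonzero(m&roi); print(len(xs))
W=ray("top",np.c_[xs,ys],.048); c=W.mean(0); 
w,v=np.linalg.eigh(np.cov((W-c)[:,:2].T)); print("handle",c,v[:,1],np.sqrt(w*12))
a=cv2.resize(f[185:255,180:250],None,fx=5.7,fy=5.7,interpolation=cv2.INTER_CUBIC)
b=cv2.resize(f[110:180,270:340],None,fx=5.7,fy=5.7,interpolation=cv2.INTER_CUBIC)
cv2.imwrite("pics/crop.png",np.hstack([a,b]))
print(ray("top",[[202,209]],.011),ray("top",[[303,150]],.12))
E
```

```text
113
handle [0.45191062 0.31751993 0.048     ] [-0.59432853  0.80422236] [0.01824915 0.07683036]
[[0.49142546 0.35162839 0.011     ]] [[ 0.67293293 -0.01068245  0.12      ]]
```

View pics/crop.png

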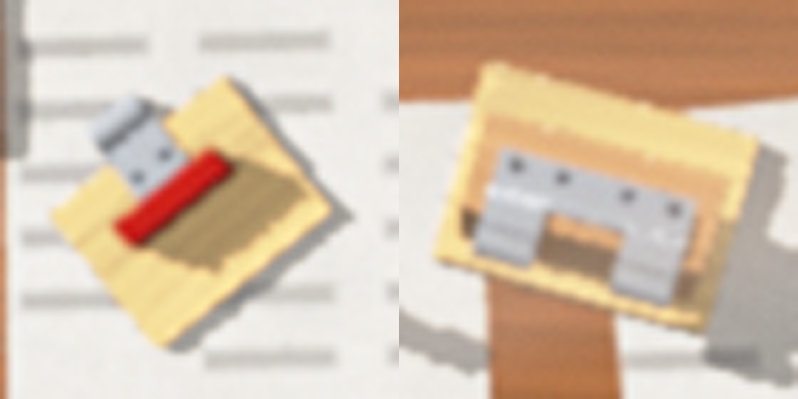

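```bash
cat >> h.py <<'E'
def tool(target,yaw=None):
    "shift in tool axes to world target; yaw = wanted world angle of tool y; turn about tool z"
    o=env.observe(); R=np.array(o["eef_rot"]); d=R.T@(np.array(target)-o["tcp_pos"])
    a=np.arctan2(R[1,1],R[0,1]); return d.round(4), None if yaw is None else round(-(yaw-a),4), round(a,4)
E
python3 - <<'E'
from h import *
o=env.observe();R=np.array(o["eef_rot"]);K,p,Rc=info("wrist")
print(R.T@(p-o["tcp_pos"]),(R.T@Rc).round(3).tolist(),K[0,0])
print(tool([.45,-.05,.30],-.265))
E
```

```text
[ 0.0670924  -0.00027545 -0.15406779] [[0.0, -0.969, -0.246], [1.0, 0.0, 0.0], [-0.0, -0.246, 0.969]] 376.8487208103282
(array([ 0.4112, -0.4103, -0.0705]), np.float64(-0.985), np.float64(-1.25))
```

```bash
python3 - <<'E'
from h import *
print(tool([.52,-.01,.30],-.265))
E
```

```text
(array([ 0.4903, -0.4262, -0.0705]), np.float64(-0.985), np.float64(-1.25))
```

Units first: shifts go in units of 5 mm and turns go in units of 0.05 rad. So -0.01 m is -2, 0.49 m is 98, -0.985 rad is -19.7.

Request:
jog_arm(
  segments="8,-7.2,-2,-1.6,0.093;16,-14,-4,-3.2,0.093;24,-21,-6,-4.8,0.093;32,-28,-8,-6.6,0.093;41,-36,-10,-8.2,0.093;50,-43,-12,-10,0.093;58,-50,-14,-11.6,0.093;66,-57,-14,-13.2,0.093;74,-64,-14,-14.8,0.093;82,-71,-14,-16.4,0.093;90,-78,-14,-18,0.093;98,-85.2,-14,-19.7,0.093;98,-85.2,-14,-19.7,0.093;98,-85.2,-14,-19.7,0.093;98,-85.2,-14,-19.7,0.093;98,-85.2,-14,-19.7,0.093",
)

```text
clock: 2.1
tcp_pos: [0.5196, -0.0117, 0.2998]
eef_rot: [[0.264, 0.965, 0.0], [0.965, -0.264, -0.0], [-0.0, 0.0, -1.0]]
force: [-0.6, -0.3, -0.6]
width: 0.0929
grip_force: 0.0Traceback (most recent call last):
```

```bash
python3 - <<'E'
from h import *
c=info("wrist"); f=env.grab_frame("wrist"); cv2.imwrite("pics/w1.png",f); np.save("w1.npy",np.array(c,dtype=object),allow_pickle=True)
print(proj("wrist",[[.66,-.01,.12]],c), env.observe()["clock"])
E
```

```text
  File "<stdin>", line 2, in <module>
ValueError: could not broadcast input array from shape (3,3) into shape (3,)
```

View pics/w1.png

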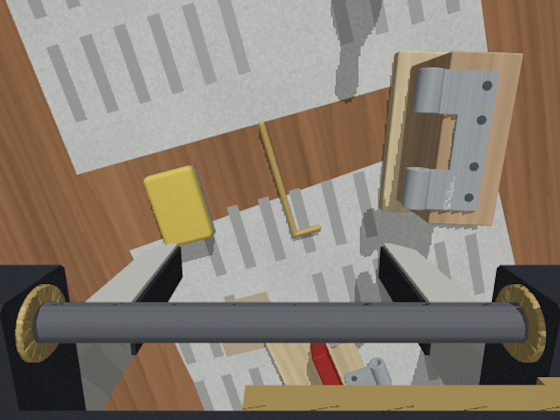

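The wrist view shows the jamb at the right: knuckles at about (430,90) and (425,187), back edge of its leaf from (499,74) to (478,211). I zoom in to measure it.

```bash
python3 - <<'E'
from h import *
import pickle
f=cv2.imread("pics/w1.png"); pickle.dump(info("wrist"),open("w1.pkl","wb"))
cv2.imwrite("pics/w1z.png",cv2.resize(f[55:220,390:515],None,fx=3.6,fy=3.6,interpolation=cv2.INTER_CUBIC))
E
```

```text
(no output)
```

View pics/w1z.png

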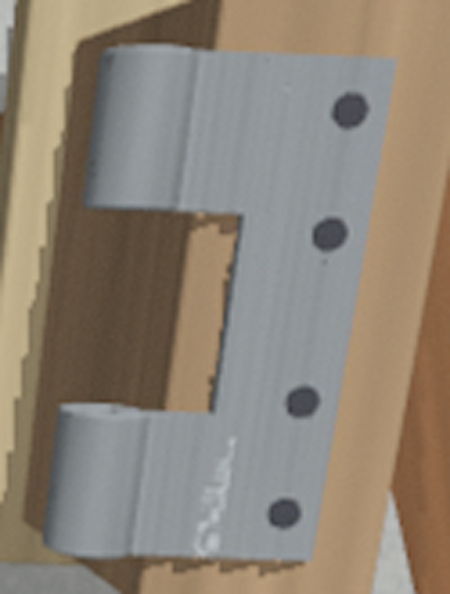

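```bash
cat > jm.py <<'E'
from h import *
import pickle
c=pickle.load(open("w1.pkl","rb"))
px=lambda l: np.array(l)/3.6+[390-.36,55-.36]
B=ray("",px([[395,59],[312,560]]),.123,c); S=ray("",px([[350,110],[330,234],[303,402],[285,514]]),.123,c)
N=ray("",px([[243,213],[213,412]]),.123,c)
for n,q in(("back",B),("screw",S),("notch",N)):
    d=q[0]-q[-1]; print(n,q.mean(0).round(4),"len",np.linalg.norm(d).round(4),"yaw",np.arctan2(-d[0],d[1]).round(4))
d=B[0]-B[1]; y=d/np.linalg.norm(d); x=np.array([y[1],-y[0],0]); 
L=ray("",px([[103,57],[86,207],[57,420],[43,545]]),.119,c)
for q in L:
    r=q-c[1]; t=np.arctan2(r@x,-r[2]); a=(q+x*.011/np.cos(t)); print("axis pt",a.round(4),"x,y rel back",((a-B.mean(0))@x).round(4),((a-B.mean(0))@y).round(4))
E
python3 jm.py
```

```text
back [ 0.7036 -0.0182  0.123 ] len 0.1192 yaw -0.2991
screw [ 0.6954 -0.0156  0.123 ] len 0.0961 yaw -0.3007
notch [ 0.675  -0.0088  0.123 ] len 0.0473 yaw -0.3066
axis pt [0.6689 0.0535 0.119 ] x,y rel back -0.0543 0.0583
axis pt [0.659  0.0211 0.119 ] x,y rel back -0.0542 0.0244
axis pt [ 0.6428 -0.0276  0.119 ] x,y rel back -0.0553 -0.0269
axis pt [ 0.6335 -0.0582  0.119 ] x,y rel back -0.0552 -0.0589
```

```bash
python3 - <<'E'
from jm import *
E_=ray("",px([[187,228],[166,390]]),.120,c); print("front edge",((E_-B.mean(0))@x).round(4))
print(tool([.488,.269,.25],.636))
E
```

```text
back [ 0.7036 -0.0182  0.123 ] len 0.1192 yaw -0.2991
screw [ 0.6954 -0.0156  0.123 ] len 0.0961 yaw -0.3007
notch [ 0.675  -0.0088  0.123 ] len 0.0473 yaw -0.3066
axis pt [0.6689 0.0535 0.119 ] x,y rel back -0.0543 0.0583
axis pt [0.659  0.0211 0.119 ] x,y rel back -0.0542 0.0244
axis pt [ 0.6428 -0.0276  0.119 ] x,y rel back -0.0553 -0.0269
axis pt [ 0.6335 -0.0582  0.119 ] x,y rel back -0.0552 -0.0589
front edge [-0.0414 -0.0412]
(array([ 0.2623, -0.1045,  0.0498]), np.float64(-0.9027), np.float64(-0.2667))
```

Request:
jog_arm(
  segments="8.8,-3.4,0,-3,0.05;17.4,-7,2,-6,0.05;26,-10.4,4,-9,0.05;35,-14,6,-12,0.05;44,-17.4,8,-15,0.05;52.4,-20.9,10,-18.054,0.05;52.4,-20.9,10,-18.054,0.05;52.4,-20.9,10,-18.054,0.05;52.4,-20.9,10,-18.054,0.05",
)

```text
clock: 3.28
tcp_pos: [0.4883, 0.2684, 0.2502]
eef_rot: [[-0.593, 0.805, 0.001], [0.805, 0.593, 0.0], [-0.001, 0.001, -1.0]]
force: [-0.8, -0.1, -0.4]
width: 0.0501
grip_force: 0.0
```

```bash
python3 - <<'E'
from h import *
import pickle
pickle.dump(info("wrist"),open("w2.pkl","wb")); cv2.imwrite("pics/w2.png",env.grab_frame("wrist"))
E
```

```text
(no output)
```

View pics/w2.png

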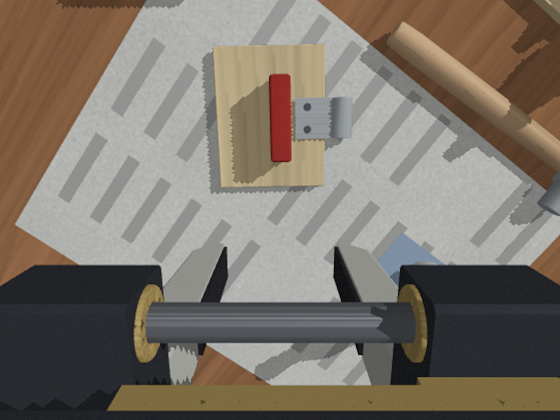

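The wrist view shows the single-knuckle flap squarely: handle (270–291, 74–161), panel edge at column 324, knuckle (330–352, 97–139).

```bash
python3 - <<'E'
from h import *
import pickle
c=pickle.load(open("w2.pkl","rb"));f=cv2.imread("pics/w2.png");h=cv2.cvtColor(f,cv2.COLOR_BGR2HSV)
m=(((h[...,0]<8)|(h[...,0]>172))&(h[...,1]>150)&(h[...,2]>60)).astype(np.uint8); m[240:]=0
k=max(cv2.findContours(m,0,2)[0],key=cv2.contourArea); r=cv2.minAreaRect(k); print(r)
W=ray("",cv2.boxPoints(r),.048,c); print(W.mean(0).round(4)); 
for i in range(2): d=W[i+1]-W[i]; print(np.linalg.norm(d).round(4),np.arctan2(d[1],d[0]).round(4))
P=ray("",[[324,43],[323,186]],.012,c); d=P[0]-P[1]; print("panel edge mid",P.mean(0).round(4),np.linalg.norm(d).round(4),np.arctan2(-d[0],d[1]).round(4))
a=.636; X=np.array([np.cos(a),np.sin(a),0]); print("origin from edge",(P.mean(0)-.045*X).round(4))
K=ray("",[[352,118]],.011,c)[0]; rr=K-c[1]; t=np.arctan2(rr@X,-rr[2]); print("knuckle",(K-X*.011/np.cos(t)-.062*X).round(4))
S=f[100:136,60+200:300].mean(0); 
print(f[115,262:300].tolist()[::2])
E
```

```text
((280.013427734375, 117.52528381347656), (87.33027648925781, 20.762409210205078), 88.53119659423828)
[0.4503 0.319  0.048 ]
0.0186 0.6594
0.078 -0.9026
panel edge mid [0.4854 0.3455 0.012 ] 0.1404 0.6562
origin from edge [0.4492 0.3188 0.012 ]
knuckle [0.4501 0.319  0.011 ]
[[87, 115, 128], [90, 115, 128], [89, 116, 128], [91, 116, 128], [19, 19, 87], [36, 37, 132], [40, 43, 141], [39, 41, 141], [39, 41, 142], [42, 45, 145], [43, 45, 145], [37, 41, 143], [40, 45, 145], [43, 47, 148], [57, 68, 155], [90, 117, 126], [92, 114, 124], [157, 154, 147], [154, 151, 146]]
```

```bash
python3 -c "
from h import *
print(tool([.450,.319,.031],.657))"
```

```text
(array([ 0.0635, -0.001 ,  0.2192]), np.float64(-0.0219), np.float64(0.6351))
```

To row units: 0.219 m is 43.8, 0.21 m is 42, -0.022 rad is -0.44.

Request:
jog_arm(
  segments="6,-0.2,6,-0.44,0.05;12.7,-0.2,14,-0.44,0.05;12.7,-0.2,24,-0.44,0.05;12.7,-0.2,32,-0.44,0.05;12.7,-0.2,38,-0.44,0.05;12.7,-0.2,42,-0.44,0.05;12.7,-0.2,43.8,-0.44,0.05;12.7,-0.2,43.8,-0.44,0.05;12.7,-0.2,43.8,-0.44,0.05;12.7,-0.2,43.8,-0.44,0.0;12.7,-0.2,43.8,-0.44,0.0;12.7,-0.2,43.8,-0.44,0.0;12.7,-0.2,43.8,-0.44,0.0;12.7,-0.2,43.8,-0.44,0.0;12.7,-0.2,43.8,-0.44,0.0;12.7,-0.2,43.8,-0.44,0.0",
  clamp_n=40,
)

```text
clock: 5.32
tcp_pos: [0.4492, 0.3202, 0.0308]
eef_rot: [[-0.613, 0.79, 0.0], [0.79, 0.613, 0.0], [0.0, 0.0, -1.0]]
force: [-0.1, 0.8, 2.2]
width: 0.0197
grip_force: 40.0
```

To row units: -0.05 m is -10, -0.14 m is -28.

Request:
jog_arm(
  segments="0,0,-4,0,0;0,0,-10,0,0;0,0,-18,0,0;0,0,-24,0,0;0,0,-28,0,0;0,0,-28,0,0;0,0,-28,0,0",
)

```text
clock: 6.2
tcp_pos: [0.4482, 0.3195, 0.1688]
eef_rot: [[-0.613, 0.79, -0.002], [0.79, 0.613, -0.001], [0.0, -0.003, -1.0]]
force: [-0.5, -0.4, -3.4]
width: 0.02
grip_force: 40.0
```

```bash
python3 -c "
from h import *
print(tool([.534,.0355,.165],-.300))"
```

```text
(array([-0.277 , -0.1063,  0.004 ]), np.float64(0.9597), np.float64(0.6597))
```

To row units: -0.277 m is -55.4, -0.265 m is -53, 0.96 rad is 19.2.

Request:
jog_arm(
  segments="-6,-2,0,2,0;-12,-4.4,0,4,0;-18,-6.8,0,6,0;-24,-9,0,8,0;-30,-11.4,0,10,0;-36,-13.6,0,12,0;-42,-16,0,14,0;-48,-18.2,0,16,0;-53,-20,0,18,0;-55.4,-21.2,0,19.2,0;-55.4,-21.2,0,19.2,0;-55.4,-21.2,0,19.2,0;-55.4,-21.2,0,19.2,0;-55.4,-21.2,0,19.2,0;-55.4,-21.2,0,19.2,0",
)

```text
clock: 8.07
tcp_pos: [0.535, 0.0365, 0.1707]
eef_rot: [[0.295, 0.955, 0.0], [0.955, -0.295, 0.0], [0.0, 0.0, -1.0]]
force: [-0.9, 0.9, -3.4]
width: 0.0199
grip_force: 40.0
```

```bash
python3 - <<'E'
from h import *
import pickle
pickle.dump(info("wrist"),open("w3.pkl","wb")); f=env.grab_frame("wrist");cv2.imwrite("pics/w3.png",f)
c=info("scene"); s=env.grab_frame("scene"); cv2.imwrite("pics/s3.png",s)
q=proj("scene",[[.62,0,.13]],c)[0].astype(int); z=cv2.resize(s[q[1]-70:q[1]+70,q[0]-80:q[0]+80],None,fx=3,fy=3,interpolation=cv2.INTER_CUBIC); print(q)
cv2.imwrite("pics/s3z.png",z)
print(tool([.5918,.0178,.1388],-.300))
E
```

```text
[314 229]
(array([-0.001 ,  0.0597,  0.0319]), np.float64(0.0001), np.float64(-0.2999))
```

View pics/w3.png

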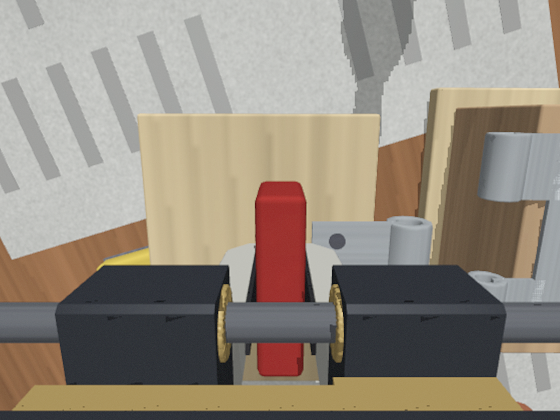

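The wrist view shows the flap level, its knuckle end near (409,222), jamb knuckles near (520,165) and (490,281), and the parallel bores. I zoom in for exact pixels.

```bash
python3 - <<'E'
import cv2
f=cv2.imread("pics/w3.png"); cv2.imwrite("pics/w3z.png",cv2.resize(f[120:310,300:560],None,fx=3,fy=3,interpolation=cv2.INTER_CUBIC))
E
```

```text
(no output)
```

View pics/w3z.png

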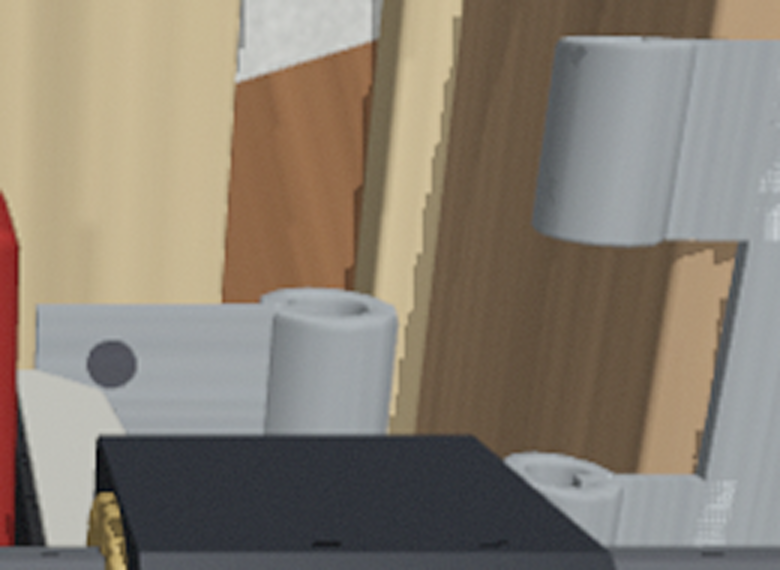

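View pics/s3z.png

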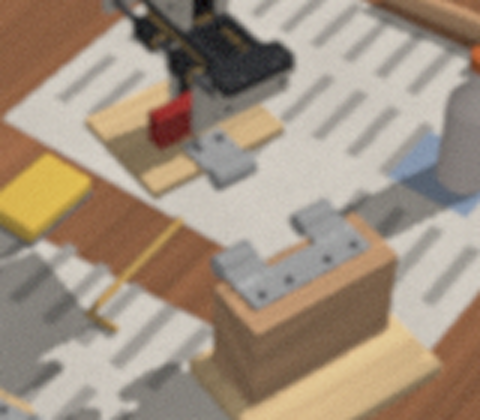

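```bash
python3 - <<'E'
from h import *
import pickle
c=pickle.load(open("w3.pkl","rb")); px=lambda l: np.array(l)/3.+[300-.33,120-.33]
a=-.3; X=np.array([np.cos(a),np.sin(a),0]);Y=np.array([-np.sin(a),np.cos(a),0])
tcp=np.array(env.observe()["tcp_pos"]); T=lambda q:((q-tcp)@np.array([X,Y]).T*1000).round(1).tolist()
kz=tcp[2]-.0308+.011; print("kz",kz)
print("flap end centre (exp 62,20)",T(ray("",px([[333,306]]),kz,c)))
for n,u,s in(("flap R",[[396,325],[388,425]],-1),("flap L",[[272,330],[266,425]],1)):
  q=ray("",px(u),kz,c); r=q-c[1]; t=np.arctan2(r@X,-r[:,2]); print(n,T(q+s*X*(.011/np.cos(t))[:,None]))
q=ray("",px([[559,60],[534,225]]),.119,c); r=q-c[1]; t=np.arctan2(r@X,-r[:,2]); print("jamb L axis",T(q+X*(.011/np.cos(t))[:,None]))
print("jamb -24 centre",T(ray("",px([[563,473]]),.119,c)))
print("jamb +24 edge",T(ray("",px([[605,245]]),.130,c)))
print("jamb +60 top edge",T(ray("",px([[620,38]]),.130,c)))
print("planned gap",T(np.array([[.6506,-.0018,.119]])))
print("panel edge pts (exp 45)",T(ray("",px([[241,0],[223,300]]),kz+.001,c)))
E
```

```text
kz 0.15093824659578084
flap end centre (exp 62,20) [[61.9, 17.4]]
flap R [[60.4, 14.2], [60.8, -3.0]]
flap L [[64.0, 13.3], [64.2, -3.0]]
jamb L axis [[122.5, 54.1], [122.0, 23.8]]
jamb -24 centre [[121.6, -26.1]]
jamb +24 edge [[116.6, 22.5]]
jamb +60 top edge [[113.9, 58.5]]
planned gap [[121.6, -2.3]]
panel edge pts (exp 45) [[43.8, 65.0], [44.0, 18.6]]
```

Request:
jog_arm(
  segments="0,0,3,0,0;0,0,6.4,0,0;0,0,6.4,0,0;0,3,6.4,0,0;0.06,6,6.4,0,0;0.12,8,6.4,0,0;0.12,8,6.4,0,0;0.12,8,6.4,0,0;0.12,8,6.4,0,0",
)

```text
clock: 9.3
tcp_pos: [0.5731, 0.0251, 0.1386]
eef_rot: [[0.296, 0.955, -0.0], [0.955, -0.296, 0.0], [0.0, -0.0, -1.0]]
force: [-0.6, 0.2, -2.9]
width: 0.0196
grip_force: 40.0
```

```bash
python3 - <<'E'
from h import *
print(tool([.5918,.0178,.1388],-.300))
E
```

```text
(array([-0.0014,  0.0201, -0.0002]), np.float64(-0.0001), np.float64(-0.3001))
```

To row units: 0.02 m is 4, 0.014 m is 2.8.

Request:
jog_arm(
  segments="0,1.4,0,0,0;0,2.8,0,0,0;0,4,0,0,0;0,4,0,0,0;0,4,0,0,0;0,4,0,0,0",
)

```text
clock: 10.05
tcp_pos: [0.5924, 0.0191, 0.1386]
eef_rot: [[0.296, 0.955, -0.0], [0.955, -0.296, 0.0], [-0.0, -0.0, -1.0]]
force: [0.5, 0.3, -2.9]
width: 0.0197
grip_force: 40.0
```

```bash
python3 - <<'E'
from h import *
import pickle
pickle.dump(info("wrist"),open("w4.pkl","wb")); f=env.grab_frame("wrist");cv2.imwrite("pics/w4.png",f)
cv2.imwrite("pics/w4z.png",cv2.resize(f[130:310,330:530],None,fx=3.3,fy=3.3,interpolation=cv2.INTER_CUBIC))
E
```

```text
(no output)
```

View pics/w4z.png

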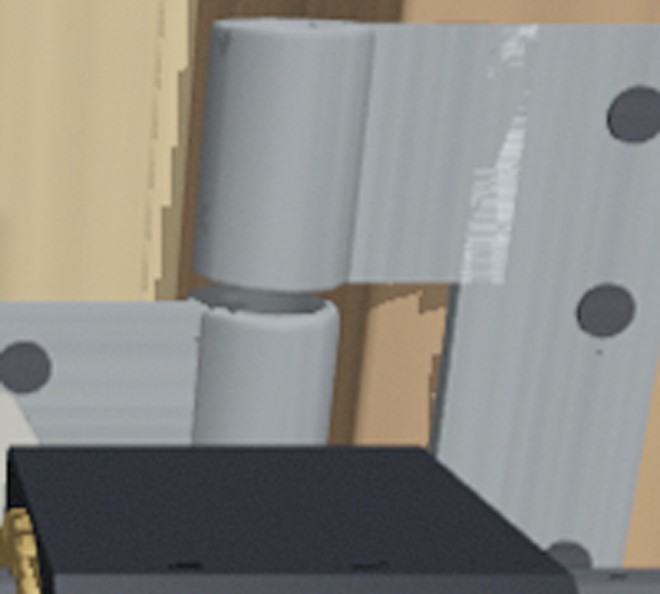

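```bash
python3 - <<'E'
from h import *
import pickle
c=pickle.load(open("w4.pkl","rb")); px=lambda l: np.array(l)/3.3+[330-.35,130-.35]
a=-.3; X=np.array([np.cos(a),np.sin(a),0]);Y=np.array([-np.sin(a),np.cos(a),0])
tcp=np.array(env.observe()["tcp_pos"]); T=lambda q:((q-tcp)@np.array([X,Y]).T*1000).round(1).tolist()
def sil(u,s,z):
  q=ray("",px(u),z,c); r=q-c[1]; t=np.arctan2(r@X,-r[:,2]); return T(q+s*X*(.011/np.cos(t))[:,None])
print("jamb L",sil([[213,45],[195,265]],1,.119)); print("jamb R junction",T(ray("",px([[371,60],[349,265]]),.123,c)-X*.0102))
print("flap R",sil([[338,325],[329,440]],-1,.119)); print("flap L junction",T(ray("",px([[201,325],[193,440]]),.123,c)+X*.0102))
print("jamb 24 edge",T(ray("",px([[275,291]]),.130,c)),"60",T(ray("",px([[290,20]]),.130,c)))
print("flap +20 rim top near",T(ray("",px([[265,309]]),.130,c)))
E
```

```text
jamb L [[62.7, 54.3], [62.4, 23.0]]
jamb R junction [[61.3, 52.6], [61.3, 24.0]]
flap R [[60.5, 14.0], [60.9, -4.0]]
flap L junction [[61.5, 15.2], [61.5, -2.3]]
jamb 24 edge [[58.8, 22.2]] 60 [[57.6, 58.4]]
flap +20 rim top near [[57.7, 19.7]]
```

To row units: 0.0005 m is 0.1.

Request:
jog_arm(
  segments="0,0.1,0,0,0;0,0.1,0,0,0;0,0.1,0,0,0;0,0.1,0,0,0",
)

```text
clock: 10.6
tcp_pos: [0.593, 0.0189, 0.1387]
eef_rot: [[0.296, 0.955, 0.0], [0.955, -0.296, 0.0], [0.0, 0.0, -1.0]]
force: [1.0, -0.4, -3.7]
width: 0.0196
grip_force: 40.0
```

```bash
python3 -c "
from plant import env
print(env.job_done())"
```

```text
the job is handed in; nothing more can be done
None
```

I handed the job in at 10.6 s with the single-knuckle flap gripped at 40 N and its knuckle between the jamb's two. By my camera measurements it was within about 1 mm of the bore axis and mid-gap; the hand-in returned no verdict.

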